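# Pump up the vacuum clamp

### The job

Clamp the plywood panel with the bench's vacuum clamp: first push the vent lever shut, right round to its stop, then press the big pump knob fully down with your fingertips and let it come fully up again, over and over, until the indicator pin stands fully out. Press and push only: do not grip or hammer the knob or lever, do not pump while the vent is open, do not touch the pin, and leave the panel and everything else on the bench where it is. Finish with the knob let up and the vent still shut.

Things in the scene. Friction and masses are not known exactly. Their poses are not given: they have to be found in the camera images.
- pump: the vacuum clamp, bolted to the bench: a grey block 110 mm (x) by 270 mm (y, from -140 to +130) and 45 mm high, with, in a row along its y axis, the vent lever (y = -100 mm), the pump knob (y = 0) and the indicator pin (y = +85 mm); behind it (+x) a round suction pod, centre 200 mm away, that carries the panel. Origin on the bench, under the knob's axis; z up. It stands turned about z by up to 20 degrees
- knob_top (a point): middle of the flat top of the pump knob, a black mushroom head 88 mm across and 20 mm thick on a steel stem; its top is 115 mm above the bench when up, 85 mm when fully down
- plunger_travel (a joint): how far the pump knob is pressed, m: 0 up, 0.030 fully down at a hard stop. A spring pushes it up with about 3.5 N at the top and 7 N at the bottom; pressing takes up to about 10 N. A stroke counts only if the knob comes up to within about 3 mm of the top and then goes down to within about 3 mm of the bottom; extra strokes do no harm
- pin_tip (a point): top of the indicator pin, an upright brass pin 12 mm thick in a dark collar 28 mm across whose rim is 60 mm above the bench; the tip is 62 mm above the bench when the pin is in and 110 mm when it is fully out
- pin: the same pin; origin on its axis at the rim of the collar when the pin is in, 60 mm above the bench, rising with the pin
- pin_travel (a joint): how far the pin is out, m: 0 in, 0.048 fully out. It starts somewhere between 0.002 and 0.022; each full stroke of the knob raises it by 8 mm (the first by up to 15 mm) and it stays where it is, so 3 to 5 strokes are needed
- plunger: the pump knob with its stem; at rest its origin is that of the pump block, 115 mm under the knob's top
- lever: the vent lever: a steel bar 14 mm wide and 14 mm high, its centre line 67 mm above the bench, its underside 15 mm above the top of the block, from a hub 26 mm across to a black round end 20 mm across at 73 mm from the hub's axis. Origin on the hub's axis at bench height; the bar points along the lever's own -x
- lever_hub (a point): on the lever's turning axis, at the height of the bar (67 mm)
- lever_end (a point): centre of the lever's black end, 67 mm above the bench, 73 mm from the hub's axis
- lever_turn (a joint): lever angle, rad: 0 shut at its stop (bar along the block's -x, towards the robot), growing anticlockwise seen from above as it opens, to 1.5 (bar along the block's -y, away from the knob). It starts between 0.8 and 1.4 and stays where it is left; about 1.5 N at its end moves it. It is shut by pushing it clockwise seen from above, with the fingertip on the side away from the shut position
- panel: plywood panel 180 x 180 x 18 mm lying loose on the suction pod behind the pump, top 70 mm above the bench; origin at the centre of its underside; leave alone
- wax_tin: aluminium tin 52 mm across, 35 mm high, standing on the bench in front of the pump; leave alone
- bench_dog: steel peg 45 mm high with a head 26 mm wide, standing on the block near the pin; leave alone
- glue: white glue bottle, 60 mm across, 170 mm high; leave alone
- screwdriver: screwdriver lying on the bench; leave alone
- hammer: hammer lying on the bench; leave alone
- offcut: wooden offcut 140 x 45 x 45 mm; leave alone
- pencil_mug: white mug 76 mm across, 85 mm high; leave alone

How it is judged:
By the outcome, as a careful person would: the job done as asked, in the order asked, and still so for the second after the job is handed in, with the robot touching nothing.
It also fails if it takes over 58 s, if anything falls off the work surface, if the arm or the gripper's body presses on something with over 40 N, if the wrist force passes 120 N, or if a joint passes its speed limit or range.

### The arm

A 6-joint arm with a two-finger parallel gripper is mounted at the origin on the work surface. World frame = base frame: x ahead of the robot, y to its left, z up, the work surface at z = 0. Lengths are in m, angles in rad, forces in N, time in s.
With the tool pointing down it reaches from about 0.425 to 0.95 m from the base axis. Payload 3.5 kg.
Tool frame: the origin (TCP) lies between the finger pads; the fingertips stand 25 mm ahead of it and the grasp point (between the pads) lies 6 mm ahead of it (ctrl.finger_overhang is the distance from the TCP to the fingertips, in m); x points along the fingers, y is the direction in which the jaws open and shut, and the axes are right-handed (so a half turn about x gives the same grasp; the last joint's range is limited). The gripper opens to 85 mm and grips with 20 to 120 N. Pads are 22 mm wide; open, the fingers measure 114 mm over their backs; the gripper's body (76 mm by 85 mm) begins 54 mm behind the grasp point. The pads swing forward as they close: fully open they stand 13 mm farther back than shut.
Start: joints at [-0.15, 0.286, 1.577, -0, 1.279, -0.15], TCP at [0.675, 0, 0.256] pointing down, gripper open.
Joint ranges: [-2.77, 2.77], [-0.9, 2.22], [0.21, 2.48], [-1.53, 4.67], [0.24, 2.81], [-2.84, 2.84]. Speed limits (rad/s): [2.79, 2.79, 3.14, 3.14, 3.14, 3.14].

### API

Orientations are given as a unit quaternion [x, y, z, w].
In Python, from plant import ctrl gives the robot as it stands.
- The arm moves only by the tool play_rows, never from a script. Its argument "targets" is a list of rows, each an object with "delta_pos": the shift along the world's x, y, z normalised to -1 to 1, where 1 is 1000 mm, a list of three; "delta_rot": the turn, a rotation vector about the world's x, y, z normalised to -1 to 1, where 1 is pi rad, a list of three; "claw": the finger opening in mm, from 0 to 85.4. In form: [{"delta_pos": [tx, ty, tz], "delta_rot": [wx, wy, wz], "claw": claw}, ...]. A call has 1 to 20 rows; each row is the pose to reach, as a shift and turn from the pose measured when the call began, turning the shorter way round; what a row does not reach only later rows make up. A row lasts 1/12 s, in which the tool goes at most 41.7 mm and 7.16 degrees, less where a joint would pass 70% of its speed; a pose out of reach is approached as far as the arm can. A call with a number of a shift or a turn outside -1 to 1 is refused whole. A call with a gripper value outside its range is refused whole. The fingers move at their own pace and stop on an object; "newtons" is the grip in N (left out, the last holds). Time passes only in rows, so rows that repeat a pose let the fingers close. It gives the time, the measured TCP pose, the force and the opening at its end, in the units of the state.
- ctrl.get_state(): the state, without advancing time (a new reading comes with each control period).
- ctrl.read_camera(name): name is "scene" or "side" or "wrist"; returns the picture (480x640x3 uint8, blue, green, red); there is no depth.
- ctrl.calibration(name): a dict with "fx", "fy", "cx", "cy" (pixels), "k1" (the pictures are not rectified: a ray, as slopes to the right and down, at radius r is drawn at 1 + k1 r^2 times it, then the intrinsics apply), "camera_from_world" (4x4, takes a point from world to camera coordinates). Camera axes: x right, y down, z forward; pixel columns grow to the right and rows downward; lengths in m; the calibration is good to about 2 mm. A picture is of the moment at which its call begins: read the wrist's pose just before it. calibration takes no time and is no camera call; for the wrist camera it gives the pose at the moment of the call.
- ctrl.sign_off(): hands the job in, once; it reports no verdict.
The state is a dict: "time": time; "qpos": joint angles; "dq": joint speeds; "joint_efforts": joint torques, N m; "eef_pos": TCP position; "tcp_rot": TCP orientation; "contact_force": force on the tool from outside, world axes, zero at the start; "wrist_torque": the same for the moment, N m; "opening": opening from 0.0 (shut) to 1.0 (fully open).
Only numpy, scipy, OpenCV 4.12 (cv2) and the standard library are available. Lean on these libraries where they do the work, as an engineer would, in place of code of your own. Each camera call takes 0.05 s, during which the arm holds its last target. There are 200 camera calls.

## Working session

There is one attempt and no reset: what is moved stays moved. The work goes in short steps, Python scripts to look and compute and a tool call to move; the robot and the scene stay as the last step left them, time stands still between calls to the robot, and variables do not carry over. Pictures are saved under pics/ and viewed, about 8 in all and at most 12, crops included, and the job is handed in when it is done.

Besides the shell and the picture viewer there is one more tool, called after "Request:" in YAML: its name, and indented under it one key for each argument. play_rows: Moves the arm, as the interface text tells. Its arguments: {"type":"object","properties":{"targets":{"type":"array"},"newtons":{"type":"number"}},"required":["targets"]}

```bash
mkdir -p pics
cat > h.py <<'E'
import numpy as np, cv2
from plant import ctrl
def cap(n,f,crop=None,s=1):
    im=ctrl.read_camera(n); cv2.imwrite('pics/raw_'+f,im)
    if crop: x,y,w,h=crop; im=cv2.resize(im[y:y+h,x:x+w],None,fx=s,fy=s,interpolation=cv2.INTER_CUBIC)
    cv2.imwrite('pics/'+f,im)
def at_z(c,u,v,z):
    K=np.array([[c['fx'],0,c['cx']],[0,c['fy'],c['cy']],[0,0,1.]])
    p=cv2.undistortPoints(np.array([[[u,v]]],float),K,np.array([c['k1'],0,0,0.]))[0,0]
    T=np.linalg.inv(np.array(c['camera_from_world'])); d=T[:3,:3]@[p[0],p[1],1]; o=T[:3,3]
    return o+d*(z-o[2])/d[2]
def proj(c,P):
    q=np.array(c['camera_from_world'])@np.r_[P,1]; x,y=q[:2]/q[2]; s=1+c['k1']*(x*x+y*y)
    return np.array([c['fx']*x*s+c['cx'],c['fy']*y*s+c['cy']])
E
python3 - <<'E'
from h import *
print(ctrl.get_state())
for n in('scene','side','wrist'):
    c=ctrl.calibration(n); print(n,np.linalg.inv(np.array(c['camera_from_world'])).round(3).tolist(),c['fx'],c['k1'])
cap('scene','s0.png'); cap('side','d0.png'); cap('wrist','w0.png')
E
```

```text
{'time': 0.0, 'qpos': array([-1.49962578e-01,  2.87171570e-01,  1.57815697e+00, -8.68780271e-06,
        1.27859924e+00, -1.50017732e-01]), 'dq': array([-0.00155459,  0.00118086,  0.00246279, -0.00098652,  0.00129591,
        0.00010585]), 'joint_efforts': array([-1.79628755e-04, -4.05981302e+01, -2.92628127e+01, -1.54224781e-04,
        5.81841552e-03,  3.74769741e-06]), 'eef_pos': array([6.74409266e-01, 1.42223489e-04, 2.54954018e-01]), 'tcp_rot': array([ 0.49949288,  0.50067679, -0.5004776 ,  0.49935136]), 'contact_force': array([-0.05383223,  0.39282338,  0.02947779]), 'wrist_torque': array([0.05546568, 0.00960175, 0.01205876]), 'opening': 0.9959142020886178}
scene [[-0.876, 0.372, -0.308, 0.857], [0.483, 0.696, -0.531, 0.541], [0.016, -0.614, -0.789, 0.921], [0.0, 0.0, 0.0, 1.0]] 441.1037449674344 -0.07263519227636919
side [[0.879, -0.313, 0.36, 0.098], [-0.477, -0.568, 0.671, -0.847], [-0.005, -0.761, -0.649, 0.926], [0.0, 0.0, 0.0, 1.0]] 582.1589619313821 -0.046649009797938214
wrist [[1.0, 0.0, -0.003, 0.675], [-0.001, -0.959, -0.284, 0.073], [-0.003, 0.284, -0.959, 0.373], [0.0, 0.0, 0.0, 1.0]] 428.9195263617874 -0.10181536778952079
```

View pics/s0.png

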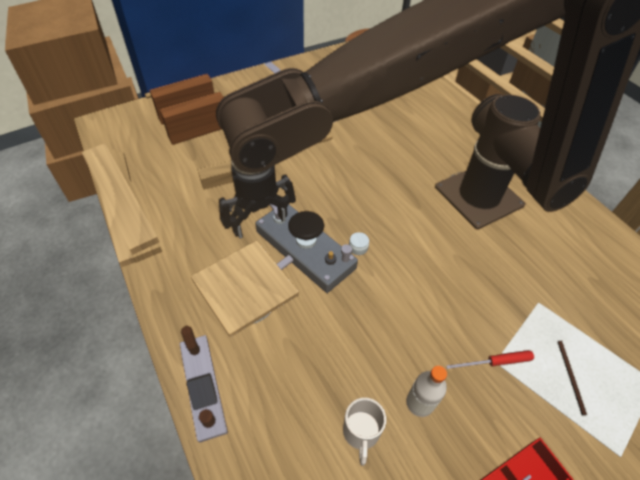

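View pics/w0.png

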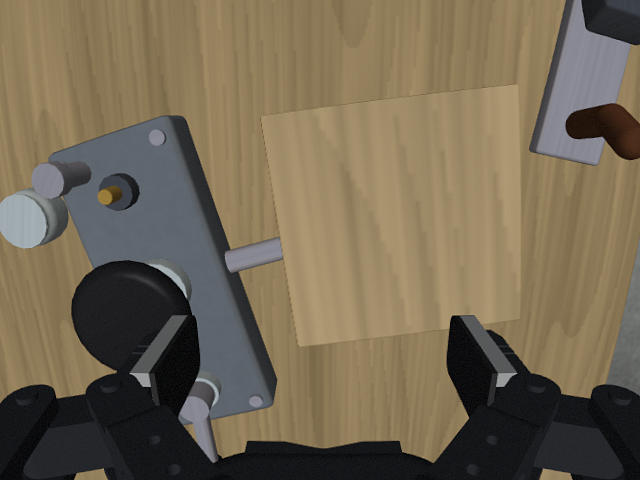

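The wrist picture shows the block turned about 17°: knob top at about (131,316), pin tip (107,197), collar (123,191), lever hub top (197,403), with the bar heading down past (208,455). The tin is left of the block and the bench dog is near the pin.

Run:
```python
from h import *
c=ctrl.calibration('wrist')
k=at_z(c,131,316,.115); col=at_z(c,120,190,.060); hub=at_z(c,197,402,.074); e=at_z(c,207,450,.074)
print('knob',k,'collar',col,'hub',hub,'bar',e)
for n,a in(('k-col',col-k),('hub-k',k-hub)): print(n,np.hypot(*a[:2]),np.degrees(np.arctan2(-a[0],a[1])))
print('edge',[at_z(c,u,v,.045).round(3) for u,v in((186,122),(276,385),(50,155))])
print('tin',at_z(c,28,220,.035),'dog',at_z(c,47,181,.09))
d=ctrl.calibration('side')
print('side', proj(d,k),proj(d,hub))
im=cv2.imread('pics/d0.png'); x,y=(proj(d,k)-[150,110]).astype(int); x=max(x,0);y=max(y,0)
cv2.imwrite('pics/d0c.png',cv2.resize(im[y:y+220,x:x+290],None,fx=2.7,fy=2.7,interpolation=cv2.INTER_CUBIC)); print(x,y)
```

```text
knob [ 0.54353915 -0.05462422  0.115     ] collar [0.52082788 0.02251683 0.06      ] hub [ 0.56792559 -0.15424891  0.074     ] bar [ 0.57125909 -0.20562672  0.074     ]
k-col 0.0804148218392716 16.405077113313666
hub-k 0.10256596006954741 13.75457708494674
edge [array([0.571, 0.071, 0.045]), array([ 0.632, -0.156,  0.045]), array([0.458, 0.049, 0.045])]
tin [ 0.4211963  -0.00594237  0.035     ] dog [0.48248179 0.03455215 0.09      ]
side [322.25640013 252.40357943] [356.40565225 292.07433924]
172 142
```

View pics/d0c.png

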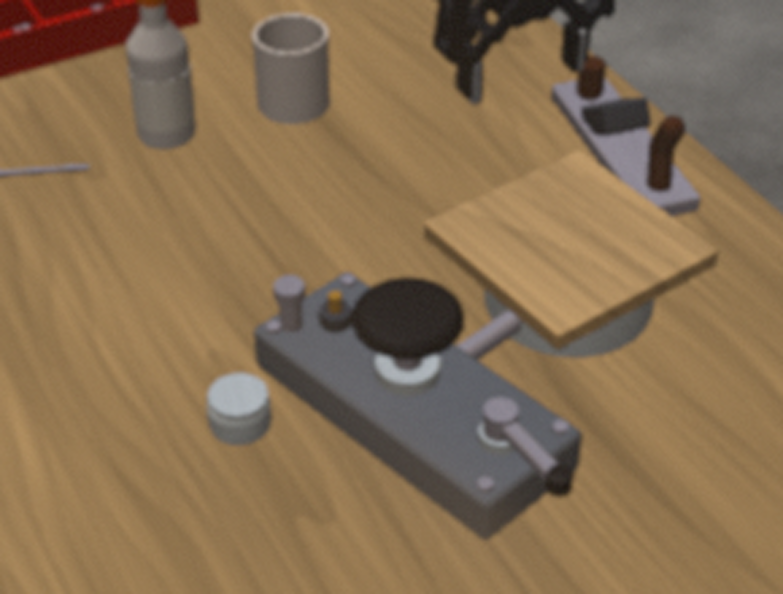

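Side crop: hub top at (500,408), lever end at (558,482) and knob top near (408,310). This agrees with the wrist estimate. The result is a block yaw of about 15°, hub at (0.568,-0.154), knob at (0.541,-0.057) and the lever open about 1.37 rad. Next I'll close the fingers and go above the lever's open side.

Request:
play_rows:
  targets:
    - {"delta_pos": [-0.02, -0.03, 0], "delta_rot": [0, 0, 0], "claw": 0}
    - {"delta_pos": [-0.03, -0.06, 0], "delta_rot": [0, 0, 0], "claw": 0}
    - {"delta_pos": [-0.04, -0.09, -0.01], "delta_rot": [0, 0, 0], "claw": 0}
    - {"delta_pos": [-0.05, -0.12, -0.02], "delta_rot": [0, 0, 0], "claw": 0}
    - {"delta_pos": [-0.06, -0.15, -0.03], "delta_rot": [0, 0, 0], "claw": 0}
    - {"delta_pos": [-0.067, -0.18, -0.04], "delta_rot": [0, 0, 0], "claw": 0}
    - {"delta_pos": [-0.067, -0.205, -0.05], "delta_rot": [0, 0, 0], "claw": 0}
    - {"delta_pos": [-0.067, -0.212, -0.055], "delta_rot": [0, 0, 0], "claw": 0}
    - {"delta_pos": [-0.067, -0.212, -0.055], "delta_rot": [0, 0, 0], "claw": 0}
    - {"delta_pos": [-0.067, -0.212, -0.055], "delta_rot": [0, 0, 0], "claw": 0}

```text
time: 0.98
eef_pos: [0.6073, -0.2115, 0.1997]
tcp_rot: [0.5, 0.501, -0.5, 0.499]
contact_force: [-0.2, -0.3, 0.6]
opening: 0.004
```

Run:
```python
from h import *
s=ctrl.get_state();print(s['time'],s['eef_pos'],s['contact_force'],s['opening'])
c=ctrl.calibration('wrist'); cap('wrist','w1.png')
for P in([.568,-.154,.074],[.541,-.057,.115],[.573,-.227,.067]): print(proj(c,P))
np.save('w1.npy',c,allow_pickle=True)
```

```text
0.9833 [ 0.60734868 -0.21152838  0.19966993] [-0.24689506 -0.25522774  0.55610305] 0.0036182730345632325
[253.74791383 146.84398499]
[170.87743886 -68.71990066]
[268.76388589 265.9503712 ]
```

View pics/w1.png

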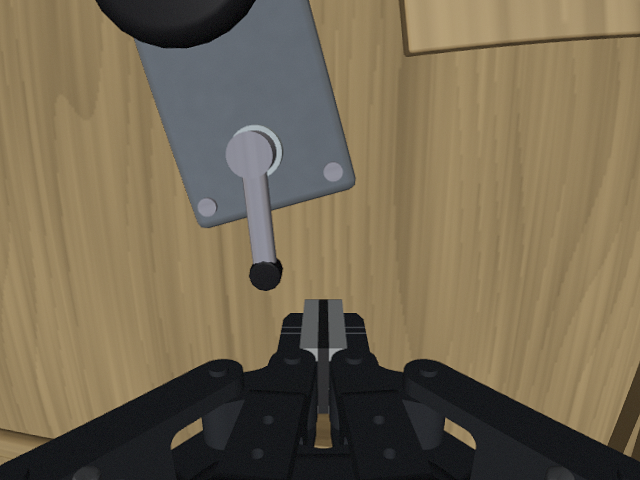

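Lever end is at (266,276), hub top at (249,153), bar clear of the fingers to its left. Block front corners are near (203,228) and (356,184).

Run:
```python
from h import *
c=ctrl.calibration('wrist')
e=at_z(c,266,275,.07)[:2]
for z in(.074,.08,.085):
    h=at_z(c,249,153,z)[:2]; print(z,h,np.hypot(*(e-h)))
ring=at_z(c,258,150,.046)[:2]; print('ring',ring, 'end',e)
for u,v in((203,228),(356,184)): print(at_z(c,u,v,.045))
h=ring*.5+at_z(c,249,153,.08)[:2]*.5; print(h)
th=np.radians(15); sh=np.pi+th
a=np.arctan2(*(e-h)[::-1])%(2*np.pi)-sh; print('a',a)
for ang,off,r in [(a,.034,.056),(a,.022,.056),(1.1,.02,.056),(.8,.02,.056),(.5,.02,.056),(.25,.02,.056),(.1,.02,.056),(0,.0214,.056),(0,.014,.056)]:
    d=np.array([np.cos(sh+ang),np.sin(sh+ang)]); n=np.array([-d[1],d[0]]); p=h+r*d+off*n
    print(round(ang,2),off,p.round(4),(p-ctrl.get_state()['eef_pos'][:2]).round(4))
```

```text
0.074 [ 0.56556971 -0.15704087] 0.07494328274653031
0.08 [ 0.56660753 -0.15657503] 0.07532654258875812
0.085 [ 0.56747238 -0.15618683] 0.07565750943110386
ring [ 0.56647651 -0.15739399] end [ 0.57196304 -0.23171095]
[ 0.52758158 -0.2080627   0.045     ]
[ 0.62830543 -0.17905016  0.045     ]
[ 0.56654202 -0.15698451]
a 1.3814149254152377
1.38 0.034 [ 0.6045 -0.2104] [-0.0033  0.0006]
1.38 0.022 [ 0.5925 -0.2112] [-0.0152 -0.0003]
1.1 0.02 [ 0.5745 -0.2159] [-0.0333 -0.0049]
0.8 0.02 [ 0.5567 -0.2156] [-0.0511 -0.0047]
0.5 0.02 [ 0.5398 -0.2101] [-0.0679  0.0009]
0.25 0.02 [ 0.5275 -0.2018] [-0.0803  0.0091]
0.1 0.02 [ 0.5212 -0.1955] [-0.0865  0.0155]
0 0.0214 [ 0.518  -0.1921] [-0.0898  0.0188]
0 0.014 [ 0.5161 -0.185 ] [-0.0917  0.026 ]
```

Request:
play_rows:
  targets:
    - {"delta_pos": [0, 0, -0.03], "delta_rot": [0, 0, 0], "claw": 0}
    - {"delta_pos": [0, 0, -0.06], "delta_rot": [0, 0, 0], "claw": 0}
    - {"delta_pos": [0, 0, -0.09], "delta_rot": [0, 0, 0], "claw": 0}
    - {"delta_pos": [0, 0, -0.11], "delta_rot": [0, 0, 0], "claw": 0}
    - {"delta_pos": [0, 0, -0.12], "delta_rot": [0, 0, 0], "claw": 0}
    - {"delta_pos": [0, 0, -0.12], "delta_rot": [0, 0, 0], "claw": 0}
    - {"delta_pos": [-0.008, 0, -0.12], "delta_rot": [0, 0, 0], "claw": 0}
    - {"delta_pos": [-0.015, 0, -0.12], "delta_rot": [0, 0, 0], "claw": 0}
    - {"delta_pos": [-0.024, -0.003, -0.12], "delta_rot": [0, 0, 0], "claw": 0}
    - {"delta_pos": [-0.033, -0.005, -0.12], "delta_rot": [0, 0, 0], "claw": 0}
    - {"delta_pos": [-0.042, -0.005, -0.12], "delta_rot": [0, 0, 0], "claw": 0}
    - {"delta_pos": [-0.051, -0.005, -0.12], "delta_rot": [0, 0, 0], "claw": 0}
    - {"delta_pos": [-0.06, -0.002, -0.12], "delta_rot": [0, 0, 0], "claw": 0}
    - {"delta_pos": [-0.068, 0.001, -0.12], "delta_rot": [0, 0, 0], "claw": 0}
    - {"delta_pos": [-0.075, 0.005, -0.12], "delta_rot": [0, 0, 0], "claw": 0}
    - {"delta_pos": [-0.08, 0.009, -0.12], "delta_rot": [0, 0, 0], "claw": 0}
    - {"delta_pos": [-0.086, 0.014, -0.12], "delta_rot": [0, 0, 0], "claw": 0}
    - {"delta_pos": [-0.086, 0.014, -0.12], "delta_rot": [0, 0, 0], "claw": 0}

```text
time: 2.53
eef_pos: [0.5199, -0.1958, 0.0797]
tcp_rot: [0.499, 0.502, -0.5, 0.499]
contact_force: [-0.3, -0.3, -0.3]
opening: 0.001
```

Run:
```python
from h import *
cap('side','d1.png',(240,200,220,165),3.5)
```

```text
(no output)
```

View pics/d1.png

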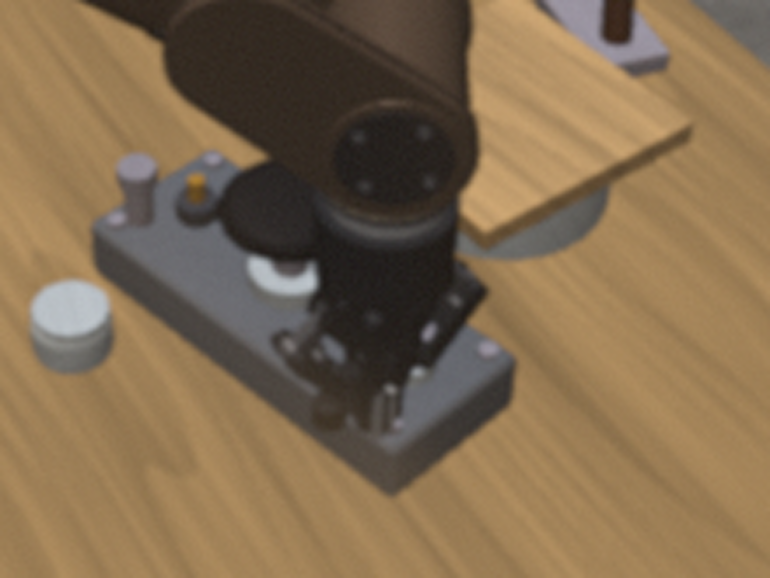

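The fingers at (385,405) have swept the lever. Its black end is at (330,412), left of the fingers and near the shut position. I'll push on in small steps until the stop shows as force.

Request:
play_rows:
  targets:
    - {"delta_pos": [-0.001, 0.002, 0], "delta_rot": [0, 0, 0], "claw": 0}
    - {"delta_pos": [-0.001, 0.004, 0], "delta_rot": [0, 0, 0], "claw": 0}
    - {"delta_pos": [-0.001, 0.005, 0], "delta_rot": [0, 0, 0], "claw": 0}
    - {"delta_pos": [-0.001, 0.005, 0], "delta_rot": [0, 0, 0], "claw": 0}

```text
time: 2.92
eef_pos: [0.5188, -0.1915, 0.0795]
tcp_rot: [0.498, 0.503, -0.501, 0.499]
contact_force: [-1.8, -4.4, -0.1]
opening: 0.002
```

Request:
play_rows:
  targets:
    - {"delta_pos": [0, 0.002, 0], "delta_rot": [0, 0, 0], "claw": 0}
    - {"delta_pos": [0, 0.003, 0], "delta_rot": [0, 0, 0], "claw": 0}
    - {"delta_pos": [0, 0.003, 0], "delta_rot": [0, 0, 0], "claw": 0}

```text
time: 3.17
eef_pos: [0.5188, -0.1911, 0.0797]
tcp_rot: [-0.496, -0.502, 0.502, -0.501]
contact_force: [-2.5, -10.1, -1.7]
opening: -0.0
```

Stopped dead at the predicted shut position with 10 N, so the lever is at its stop. I'll back off, rise and go above the knob.

Request:
play_rows:
  targets:
    - {"delta_pos": [0.003, -0.01, 0], "delta_rot": [0, 0, 0], "claw": 0}
    - {"delta_pos": [0.006, -0.025, 0], "delta_rot": [0, 0, 0], "claw": 0}
    - {"delta_pos": [0.006, -0.025, 0.03], "delta_rot": [0, 0, 0], "claw": 0}
    - {"delta_pos": [0.006, -0.025, 0.06], "delta_rot": [0, 0, 0], "claw": 0}
    - {"delta_pos": [0.006, -0.025, 0.09], "delta_rot": [0, 0, 0], "claw": 0}
    - {"delta_pos": [0.006, -0.01, 0.12], "delta_rot": [0, 0, 0], "claw": 0}
    - {"delta_pos": [0.01, 0.02, 0.12], "delta_rot": [0, 0, 0], "claw": 0}
    - {"delta_pos": [0.014, 0.05, 0.12], "delta_rot": [0, 0, 0], "claw": 0}
    - {"delta_pos": [0.018, 0.08, 0.12], "delta_rot": [0, 0, 0], "claw": 0}
    - {"delta_pos": [0.022, 0.11, 0.12], "delta_rot": [0, 0, 0], "claw": 0}
    - {"delta_pos": [0.022, 0.13, 0.12], "delta_rot": [0, 0, 0], "claw": 0}
    - {"delta_pos": [0.022, 0.133, 0.12], "delta_rot": [0, 0, 0], "claw": 0}
    - {"delta_pos": [0.022, 0.133, 0.12], "delta_rot": [0, 0, 0], "claw": 0}

```text
time: 4.25
eef_pos: [0.541, -0.0574, 0.1995]
tcp_rot: [0.495, 0.502, -0.501, 0.501]
contact_force: [-0.6, -0.3, -0.0]
opening: -0.0
```

Run:
```python
from h import *
s=ctrl.get_state();print(s['time'],s['eef_pos'],s['contact_force'])
c=ctrl.calibration('wrist'); cap('wrist','w2.png')
print(proj(c,[.541,-.058,.115]),proj(c,[.5665-.0705,-.157-.0189,.067]))
```

```text
4.25 [ 0.54103267 -0.05738529  0.19951353] [-0.59716855 -0.32720792 -0.01227463]
[324.68409429 268.93433152] [259.45478537 402.70937463]
```

View pics/w2.png

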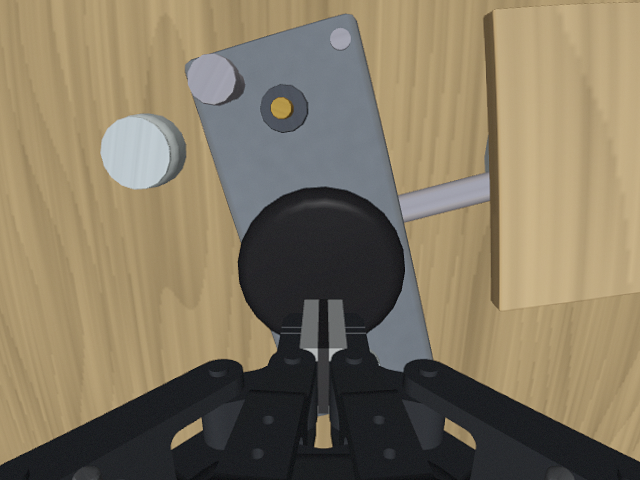

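Knob centre is at (321,263), within 3 mm of my estimate. The pin at (281,108) and the other objects are undisturbed. First stroke, gently.

Request:
play_rows:
  targets:
    - {"delta_pos": [0, 0, -0.03], "delta_rot": [0, 0, 0], "claw": 0}
    - {"delta_pos": [0, 0, -0.05], "delta_rot": [0, 0, 0], "claw": 0}
    - {"delta_pos": [0, 0, -0.055], "delta_rot": [0, 0, 0], "claw": 0}
    - {"delta_pos": [0, 0, -0.059], "delta_rot": [0, 0, 0], "claw": 0}
    - {"delta_pos": [0, 0, -0.063], "delta_rot": [0, 0, 0], "claw": 0}
    - {"delta_pos": [0, 0, -0.068], "delta_rot": [0, 0, 0], "claw": 0}
    - {"delta_pos": [0, 0, -0.073], "delta_rot": [0, 0, 0], "claw": 0}
    - {"delta_pos": [0, 0, -0.078], "delta_rot": [0, 0, 0], "claw": 0}
    - {"delta_pos": [0, 0, -0.083], "delta_rot": [0, 0, 0], "claw": 0}
    - {"delta_pos": [0, 0, -0.087], "delta_rot": [0, 0, 0], "claw": 0}
    - {"delta_pos": [0, 0, -0.09], "delta_rot": [0, 0, 0], "claw": 0}
    - {"delta_pos": [0, 0, -0.092], "delta_rot": [0, 0, 0], "claw": 0}
    - {"delta_pos": [0, 0, -0.092], "delta_rot": [0, 0, 0], "claw": 0}

```text
time: 5.38
eef_pos: [0.5423, -0.0594, 0.1101]
tcp_rot: [0.495, 0.501, -0.502, 0.502]
contact_force: [-4.4, -2.1, 7.5]
opening: -0.001
```

Request:
play_rows:
  targets:
    - {"delta_pos": [0, 0, -0.003], "delta_rot": [0, 0, 0], "claw": 0}
    - {"delta_pos": [0, 0, -0.004], "delta_rot": [0, 0, 0], "claw": 0}
    - {"delta_pos": [0, 0, -0.004], "delta_rot": [0, 0, 0], "claw": 0}

```text
time: 5.63
eef_pos: [0.5426, -0.0595, 0.11]
tcp_rot: [-0.495, -0.502, 0.502, -0.502]
contact_force: [-10.5, 1.5, 18.5]
opening: 0.0
```

Hard stop reached at the expected height. Now up fully and stroke again, one stroke per call.

Request:
play_rows:
  targets:
    - {"delta_pos": [0, 0, 0.01], "delta_rot": [0, 0, 0], "claw": 0}
    - {"delta_pos": [-0.001, 0.001, 0.02], "delta_rot": [0, 0, 0], "claw": 0}
    - {"delta_pos": [-0.002, 0.002, 0.03], "delta_rot": [0, 0, 0], "claw": 0}
    - {"delta_pos": [-0.002, 0.002, 0.04], "delta_rot": [0, 0, 0], "claw": 0}
    - {"delta_pos": [-0.002, 0.002, 0.04], "delta_rot": [0, 0, 0], "claw": 0}
    - {"delta_pos": [-0.002, 0.002, 0.04], "delta_rot": [0, 0, 0], "claw": 0}
    - {"delta_pos": [-0.002, 0.002, 0.036], "delta_rot": [0, 0, 0], "claw": 0}
    - {"delta_pos": [-0.002, 0.002, 0.032], "delta_rot": [0, 0, 0], "claw": 0}
    - {"delta_pos": [-0.002, 0.002, 0.028], "delta_rot": [0, 0, 0], "claw": 0}
    - {"delta_pos": [-0.002, 0.002, 0.023], "delta_rot": [0, 0, 0], "claw": 0}
    - {"delta_pos": [-0.002, 0.002, 0.018], "delta_rot": [0, 0, 0], "claw": 0}
    - {"delta_pos": [-0.002, 0.002, 0.013], "delta_rot": [0, 0, 0], "claw": 0}
    - {"delta_pos": [-0.002, 0.002, 0.008], "delta_rot": [0, 0, 0], "claw": 0}
    - {"delta_pos": [-0.002, 0.002, 0.004], "delta_rot": [0, 0, 0], "claw": 0}
    - {"delta_pos": [-0.002, 0.002, 0], "delta_rot": [0, 0, 0], "claw": 0}
    - {"delta_pos": [-0.002, 0.002, -0.003], "delta_rot": [0, 0, 0], "claw": 0}
    - {"delta_pos": [-0.002, 0.002, -0.004], "delta_rot": [0, 0, 0], "claw": 0}
    - {"delta_pos": [-0.002, 0.002, -0.004], "delta_rot": [0, 0, 0], "claw": 0}

```text
time: 7.13
eef_pos: [0.5405, -0.0573, 0.1099]
tcp_rot: [0.494, 0.503, -0.503, 0.5]
contact_force: [-13.2, 2.9, 26.7]
opening: 0.001
```

Request:
play_rows:
  targets:
    - {"delta_pos": [0, 0, 0.01], "delta_rot": [0, 0, 0], "claw": 0}
    - {"delta_pos": [-0.001, 0.001, 0.02], "delta_rot": [0, 0, 0], "claw": 0}
    - {"delta_pos": [-0.001, 0.001, 0.03], "delta_rot": [0, 0, 0], "claw": 0}
    - {"delta_pos": [-0.001, 0.001, 0.04], "delta_rot": [0, 0, 0], "claw": 0}
    - {"delta_pos": [-0.001, 0.001, 0.04], "delta_rot": [0, 0, 0], "claw": 0}
    - {"delta_pos": [-0.001, 0.001, 0.04], "delta_rot": [0, 0, 0], "claw": 0}
    - {"delta_pos": [-0.001, 0.001, 0.036], "delta_rot": [0, 0, 0], "claw": 0}
    - {"delta_pos": [-0.001, 0.001, 0.032], "delta_rot": [0, 0, 0], "claw": 0}
    - {"delta_pos": [-0.001, 0.001, 0.028], "delta_rot": [0, 0, 0], "claw": 0}
    - {"delta_pos": [-0.001, 0.001, 0.023], "delta_rot": [0, 0, 0], "claw": 0}
    - {"delta_pos": [-0.001, 0.001, 0.018], "delta_rot": [0, 0, 0], "claw": 0}
    - {"delta_pos": [-0.001, 0.001, 0.013], "delta_rot": [0, 0, 0], "claw": 0}
    - {"delta_pos": [-0.001, 0.001, 0.008], "delta_rot": [0, 0, 0], "claw": 0}
    - {"delta_pos": [-0.001, 0.001, 0.004], "delta_rot": [0, 0, 0], "claw": 0}
    - {"delta_pos": [-0.001, 0.001, 0], "delta_rot": [0, 0, 0], "claw": 0}
    - {"delta_pos": [-0.001, 0.001, -0.003], "delta_rot": [0, 0, 0], "claw": 0}
    - {"delta_pos": [-0.001, 0.001, -0.004], "delta_rot": [0, 0, 0], "claw": 0}
    - {"delta_pos": [-0.001, 0.001, -0.004], "delta_rot": [0, 0, 0], "claw": 0}

```text
time: 8.63
eef_pos: [0.5393, -0.0561, 0.1098]
tcp_rot: [0.493, 0.504, -0.503, 0.499]
contact_force: [-12.7, 3.4, 26.6]
opening: -0.002
```

Request:
play_rows:
  targets:
    - {"delta_pos": [0, 0, 0.01], "delta_rot": [0, 0, 0], "claw": 0}
    - {"delta_pos": [-0.001, 0.001, 0.02], "delta_rot": [0, 0, 0], "claw": 0}
    - {"delta_pos": [-0.001, 0.001, 0.03], "delta_rot": [0, 0, 0], "claw": 0}
    - {"delta_pos": [-0.001, 0.001, 0.04], "delta_rot": [0, 0, 0], "claw": 0}
    - {"delta_pos": [-0.001, 0.001, 0.06], "delta_rot": [0, 0, 0], "claw": 0}
    - {"delta_pos": [-0.001, 0.001, 0.08], "delta_rot": [0, 0, 0], "claw": 0}
    - {"delta_pos": [-0.001, 0.001, 0.09], "delta_rot": [0, 0, 0], "claw": 0}
    - {"delta_pos": [-0.001, 0.001, 0.09], "delta_rot": [0, 0, 0], "claw": 0}
    - {"delta_pos": [-0.001, 0.001, 0.09], "delta_rot": [0, 0, 0], "claw": 0}

```text
time: 9.38
eef_pos: [0.5382, -0.055, 0.1994]
tcp_rot: [0.493, 0.505, -0.503, 0.499]
contact_force: [-0.1, -0.1, -1.0]
opening: 0.002
```

Run:
```python
from h import *
s=ctrl.get_state();print(s['time'],s['eef_pos'])
c=ctrl.calibration('wrist'); cap('wrist','w3.png'); cap('side','d3.png')
d=ctrl.calibration('side')
ax=[.541-.022,-.0575+.0821]
for z in(.06,.08,.09,.1,.11): print(z,proj(c,ax+[z]).round(1),proj(d,ax+[z]).round(1))
a=cv2.imread('pics/w3.png'); b=cv2.imread('pics/d3.png')[200:350,220:420]
cv2.imwrite('pics/m3.png',np.hstack([cv2.resize(a[0:300,100:400],(400,400)),cv2.resize(b,(400,300))[:, :] if 0 else cv2.copyMakeBorder(cv2.resize(b,(400,300)),0,100,0,0,0)]))
```

```text
9.3833 [ 0.53816595 -0.05500858  0.1994323 ]
0.06 [295.  104.5] [295.2 253.6]
0.08 [292.  103.6] [295.  246.9]
0.09 [290.3 103.1] [294.9 243.4]
0.1 [288.5 102.5] [294.8 240. ]
0.11 [286.5 101.9] [294.6 236.5]
```

View pics/m3.png

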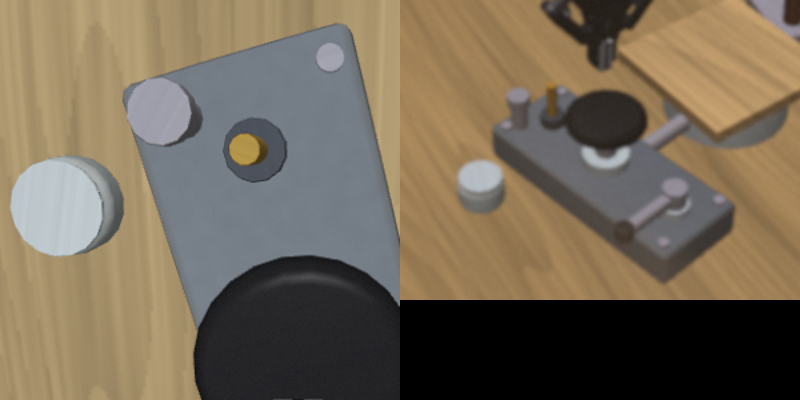

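The lever is shut (end at (624,231), along the block's -x). The pin stands well out after 3 strokes, with its tip at (552,85) above the collar at (552,117), about 15.5 px or roughly 0.105 m high. Extra strokes do no harm, so I'll do two more and compare.

Request:
play_rows:
  targets:
    - {"delta_pos": [0.001, -0.001, -0.025], "delta_rot": [0, 0, 0], "claw": 0}
    - {"delta_pos": [0.002, -0.002, -0.045], "delta_rot": [0, 0, 0], "claw": 0}
    - {"delta_pos": [0.003, -0.002, -0.053], "delta_rot": [0, 0, 0], "claw": 0}
    - {"delta_pos": [0.003, -0.002, -0.057], "delta_rot": [0, 0, 0], "claw": 0}
    - {"delta_pos": [0.003, -0.002, -0.061], "delta_rot": [0, 0, 0], "claw": 0}
    - {"delta_pos": [0.003, -0.002, -0.066], "delta_rot": [0, 0, 0], "claw": 0}
    - {"delta_pos": [0.003, -0.002, -0.071], "delta_rot": [0, 0, 0], "claw": 0}
    - {"delta_pos": [0.003, -0.002, -0.076], "delta_rot": [0, 0, 0], "claw": 0}
    - {"delta_pos": [0.003, -0.002, -0.081], "delta_rot": [0, 0, 0], "claw": 0}
    - {"delta_pos": [0.003, -0.002, -0.086], "delta_rot": [0, 0, 0], "claw": 0}
    - {"delta_pos": [0.003, -0.002, -0.09], "delta_rot": [0, 0, 0], "claw": 0}
    - {"delta_pos": [0.003, -0.002, -0.093], "delta_rot": [0, 0, 0], "claw": 0}
    - {"delta_pos": [0.003, -0.002, -0.094], "delta_rot": [0, 0, 0], "claw": 0}
    - {"delta_pos": [0.003, -0.002, -0.094], "delta_rot": [0, 0, 0], "claw": 0}

```text
time: 10.65
eef_pos: [0.5412, -0.0569, 0.1099]
tcp_rot: [0.492, 0.506, -0.504, 0.498]
contact_force: [-13.8, 3.5, 27.6]
opening: -0.001
```

Request:
play_rows:
  targets:
    - {"delta_pos": [0, 0, 0.01], "delta_rot": [0, 0, 0], "claw": 0}
    - {"delta_pos": [-0.001, 0.001, 0.02], "delta_rot": [0, 0, 0], "claw": 0}
    - {"delta_pos": [-0.001, 0.001, 0.03], "delta_rot": [0, 0, 0], "claw": 0}
    - {"delta_pos": [-0.001, 0.001, 0.04], "delta_rot": [0, 0, 0], "claw": 0}
    - {"delta_pos": [-0.001, 0.001, 0.04], "delta_rot": [0, 0, 0], "claw": 0}
    - {"delta_pos": [-0.001, 0.001, 0.04], "delta_rot": [0, 0, 0], "claw": 0}
    - {"delta_pos": [-0.001, 0.001, 0.036], "delta_rot": [0, 0, 0], "claw": 0}
    - {"delta_pos": [-0.001, 0.001, 0.032], "delta_rot": [0, 0, 0], "claw": 0}
    - {"delta_pos": [-0.001, 0.001, 0.028], "delta_rot": [0, 0, 0], "claw": 0}
    - {"delta_pos": [-0.001, 0.001, 0.023], "delta_rot": [0, 0, 0], "claw": 0}
    - {"delta_pos": [-0.001, 0.001, 0.018], "delta_rot": [0, 0, 0], "claw": 0}
    - {"delta_pos": [-0.001, 0.001, 0.013], "delta_rot": [0, 0, 0], "claw": 0}
    - {"delta_pos": [-0.001, 0.001, 0.008], "delta_rot": [0, 0, 0], "claw": 0}
    - {"delta_pos": [-0.001, 0.001, 0.004], "delta_rot": [0, 0, 0], "claw": 0}
    - {"delta_pos": [-0.001, 0.001, 0], "delta_rot": [0, 0, 0], "claw": 0}
    - {"delta_pos": [-0.001, 0.001, -0.003], "delta_rot": [0, 0, 0], "claw": 0}
    - {"delta_pos": [-0.001, 0.001, -0.004], "delta_rot": [0, 0, 0], "claw": 0}
    - {"delta_pos": [-0.001, 0.001, -0.004], "delta_rot": [0, 0, 0], "claw": 0}

```text
time: 12.15
eef_pos: [0.5402, -0.0558, 0.1098]
tcp_rot: [0.491, 0.507, -0.505, 0.497]
contact_force: [-12.0, 3.1, 25.7]
opening: 0.004
```

Request:
play_rows:
  targets:
    - {"delta_pos": [0, 0, 0.01], "delta_rot": [0, 0, 0], "claw": 0}
    - {"delta_pos": [-0.001, 0.001, 0.02], "delta_rot": [0, 0, 0], "claw": 0}
    - {"delta_pos": [-0.001, 0.001, 0.03], "delta_rot": [0, 0, 0], "claw": 0}
    - {"delta_pos": [-0.001, 0.001, 0.04], "delta_rot": [0, 0, 0], "claw": 0}
    - {"delta_pos": [-0.001, 0.001, 0.06], "delta_rot": [0, 0, 0], "claw": 0}
    - {"delta_pos": [-0.001, 0.001, 0.08], "delta_rot": [0, 0, 0], "claw": 0}
    - {"delta_pos": [-0.001, 0.001, 0.09], "delta_rot": [0, 0, 0], "claw": 0}
    - {"delta_pos": [-0.001, 0.001, 0.09], "delta_rot": [0, 0, 0], "claw": 0}
    - {"delta_pos": [-0.001, 0.001, 0.09], "delta_rot": [0, 0, 0], "claw": 0}

```text
time: 12.9
eef_pos: [0.5391, -0.0547, 0.1994]
tcp_rot: [0.491, 0.507, -0.505, 0.497]
contact_force: [-0.0, 0.3, -0.4]
opening: 0.002
```

Run:
```python
from h import *
s=ctrl.get_state();print(s['time'],s['eef_pos'],s['contact_force'])
cap('wrist','w4.png'); cap('side','d4.png')
for k in '34':
    im=cv2.imread(f'pics/d{k}.png')[220:270,270:320].astype(int); m=(im[...,2]-im[...,0]>55)&(im[...,1]<140)
    ys,xs=np.nonzero(m[:, 18:32]); print(k,'side brass rows',ys.min()+220 if len(ys) else None,len(ys))
b0,b=[cv2.imread(f'pics/d{k}.png')[200:350,220:420] for k in '34']
cv2.imwrite('pics/m4.png',np.hstack([cv2.resize(x,(400,300),interpolation=cv2.INTER_CUBIC) for x in(b0,b)]+[]))
a=[cv2.resize(cv2.imread(f'pics/w{k}.png')[30:255,100:400],(400,300)) for k in '34']
cv2.imwrite('pics/m4.png',np.vstack([cv2.imread('pics/m4.png'),np.hstack(a)]))
```

```text
12.9 [ 0.53910715 -0.05467688  0.19942632] [-0.03699592  0.28312059 -0.41233746]
3 side brass rows 220 383
4 side brass rows 220 381
```

View pics/m4.png

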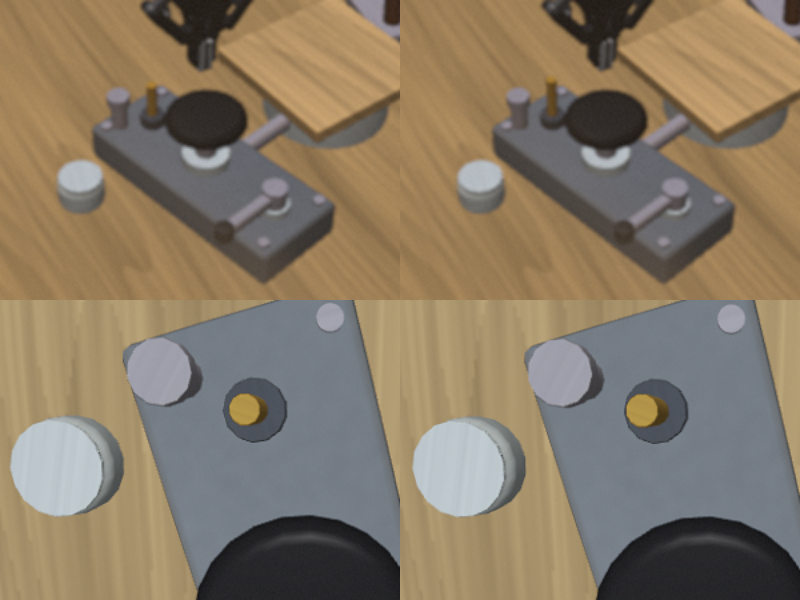

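The pin rose slightly, with its tip going from (152,83) to (551,79), so it wasn't fully out after three strokes. After five it should be. I'll do two more harmless strokes to confirm that it no longer moves.

Request:
play_rows:
  targets:
    - {"delta_pos": [0.001, -0.001, -0.025], "delta_rot": [0, 0, 0], "claw": 0}
    - {"delta_pos": [0.002, -0.002, -0.045], "delta_rot": [0, 0, 0], "claw": 0}
    - {"delta_pos": [0.002, -0.003, -0.053], "delta_rot": [0, 0, 0], "claw": 0}
    - {"delta_pos": [0.002, -0.003, -0.057], "delta_rot": [0, 0, 0], "claw": 0}
    - {"delta_pos": [0.002, -0.003, -0.061], "delta_rot": [0, 0, 0], "claw": 0}
    - {"delta_pos": [0.002, -0.003, -0.066], "delta_rot": [0, 0, 0], "claw": 0}
    - {"delta_pos": [0.002, -0.003, -0.071], "delta_rot": [0, 0, 0], "claw": 0}
    - {"delta_pos": [0.002, -0.003, -0.076], "delta_rot": [0, 0, 0], "claw": 0}
    - {"delta_pos": [0.002, -0.003, -0.081], "delta_rot": [0, 0, 0], "claw": 0}
    - {"delta_pos": [0.002, -0.003, -0.086], "delta_rot": [0, 0, 0], "claw": 0}
    - {"delta_pos": [0.002, -0.003, -0.09], "delta_rot": [0, 0, 0], "claw": 0}
    - {"delta_pos": [0.002, -0.003, -0.093], "delta_rot": [0, 0, 0], "claw": 0}
    - {"delta_pos": [0.002, -0.003, -0.094], "delta_rot": [0, 0, 0], "claw": 0}
    - {"delta_pos": [0.002, -0.003, -0.094], "delta_rot": [0, 0, 0], "claw": 0}

```text
time: 14.17
eef_pos: [0.5411, -0.0576, 0.1098]
tcp_rot: [0.49, 0.509, -0.505, 0.496]
contact_force: [-13.3, 2.9, 26.6]
opening: -0.0
```

Request:
play_rows:
  targets:
    - {"delta_pos": [0, 0, 0.01], "delta_rot": [0, 0, 0], "claw": 0}
    - {"delta_pos": [-0.001, 0.001, 0.02], "delta_rot": [0, 0, 0], "claw": 0}
    - {"delta_pos": [-0.001, 0.001, 0.03], "delta_rot": [0, 0, 0], "claw": 0}
    - {"delta_pos": [-0.001, 0.001, 0.04], "delta_rot": [0, 0, 0], "claw": 0}
    - {"delta_pos": [-0.001, 0.001, 0.04], "delta_rot": [0, 0, 0], "claw": 0}
    - {"delta_pos": [-0.001, 0.001, 0.04], "delta_rot": [0, 0, 0], "claw": 0}
    - {"delta_pos": [-0.001, 0.001, 0.036], "delta_rot": [0, 0, 0], "claw": 0}
    - {"delta_pos": [-0.001, 0.001, 0.032], "delta_rot": [0, 0, 0], "claw": 0}
    - {"delta_pos": [-0.001, 0.001, 0.028], "delta_rot": [0, 0, 0], "claw": 0}
    - {"delta_pos": [-0.001, 0.001, 0.023], "delta_rot": [0, 0, 0], "claw": 0}
    - {"delta_pos": [-0.001, 0.001, 0.018], "delta_rot": [0, 0, 0], "claw": 0}
    - {"delta_pos": [-0.001, 0.001, 0.013], "delta_rot": [0, 0, 0], "claw": 0}
    - {"delta_pos": [-0.001, 0.001, 0.008], "delta_rot": [0, 0, 0], "claw": 0}
    - {"delta_pos": [-0.001, 0.001, 0.004], "delta_rot": [0, 0, 0], "claw": 0}
    - {"delta_pos": [-0.001, 0.001, 0], "delta_rot": [0, 0, 0], "claw": 0}
    - {"delta_pos": [-0.001, 0.001, -0.003], "delta_rot": [0, 0, 0], "claw": 0}
    - {"delta_pos": [-0.001, 0.001, -0.004], "delta_rot": [0, 0, 0], "claw": 0}
    - {"delta_pos": [-0.001, 0.001, -0.004], "delta_rot": [0, 0, 0], "claw": 0}

```text
time: 15.67
eef_pos: [0.5402, -0.0565, 0.1098]
tcp_rot: [0.489, 0.51, -0.506, 0.495]
contact_force: [-11.7, 3.0, 25.9]
opening: -0.001
```

Request:
play_rows:
  targets:
    - {"delta_pos": [0, 0, 0.01], "delta_rot": [0, 0, 0], "claw": 0}
    - {"delta_pos": [-0.001, 0.001, 0.02], "delta_rot": [0, 0, 0], "claw": 0}
    - {"delta_pos": [-0.001, 0.001, 0.03], "delta_rot": [0, 0, 0], "claw": 0}
    - {"delta_pos": [-0.001, 0.001, 0.04], "delta_rot": [0, 0, 0], "claw": 0}
    - {"delta_pos": [-0.001, 0.001, 0.06], "delta_rot": [0, 0, 0], "claw": 0}
    - {"delta_pos": [-0.001, 0.001, 0.08], "delta_rot": [0, 0, 0], "claw": 0}
    - {"delta_pos": [-0.001, 0.001, 0.09], "delta_rot": [0, 0, 0], "claw": 0}
    - {"delta_pos": [-0.001, 0.001, 0.09], "delta_rot": [0, 0, 0], "claw": 0}
    - {"delta_pos": [-0.001, 0.001, 0.09], "delta_rot": [0, 0, 0], "claw": 0}

```text
time: 16.42
eef_pos: [0.5391, -0.0554, 0.1994]
tcp_rot: [0.489, 0.51, -0.506, 0.495]
contact_force: [-0.3, -0.5, 0.2]
opening: -0.002
```

Run:
```python
from h import *
s=ctrl.get_state();print(s['time'],s['eef_pos'],s['contact_force'])
cap('side','d5.png'); cap('wrist','w5.png')
P=[[.541-.022,-.0575+.0821,z] for z in(.06,.11)]
d=ctrl.calibration('side'); print([proj(d,p).round(1) for p in P])
cv2.imwrite('pics/m5.png',np.vstack([np.hstack([cv2.resize(cv2.imread(f'pics/d{k}.png')[225:270,270:310],(265,300),interpolation=cv2.INTER_CUBIC) for k in '345']),cv2.resize(cv2.imread('pics/d5.png')[195:345,180:580],(795,300))]))
```

```text
16.4167 [ 0.53905479 -0.05540667  0.19940055] [-0.26816476 -0.45364084  0.18367913]
[array([295.2, 253.6]), array([294.6, 236.5])]
```

View pics/m5.png

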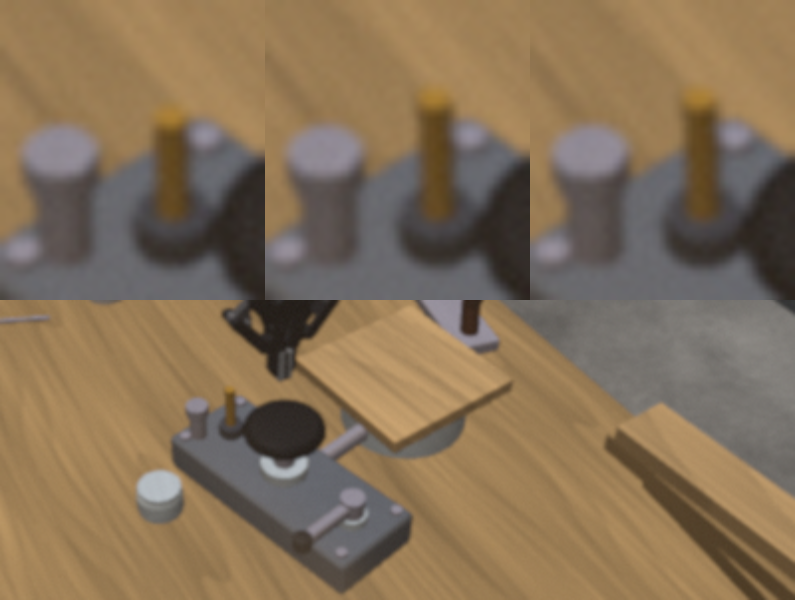

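The pin is identical after 5 and 7 strokes: tip about 17.5 px above the collar, against 17.1 expected for fully out. The knob is up, the lever is shut, and the arm is clear.

```bash
python3 -c "
from plant import ctrl
ctrl.sign_off()"
```

```text
the job is handed in; nothing more can be done
```

The vent lever is shut, the pin stands fully out and the knob is up. I handed the job in with the arm clear of everything, at about 16.5 s of the 58 s allowed.

- **Vent:** I pushed the lever round with closed fingertips until it stopped at the predicted shut position against about 10 N. The later side pictures show it still shut.
- **Pumping:** I gave the knob 7 full strokes, each down to the hard stop at its expected height. It took about 28 N at most, and I let it fully up each time.
- **Pin:** After 3 strokes it still looked a few millimetres short, so I kept going. It looks the same after 5 and 7 strokes, with a height in the side picture that matches fully out (17.5 px against 17.1 px predicted).
- **Everything else:** The panel, tin and bench dog look unmoved in the pictures.

No final check failed or disagreed. An image-code check of the pin height after 5 strokes was useless because it picked up the wood, so I judged the pin from the enlarged crops instead.

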